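# Shut the drill jig and set its thumbscrew

## Robot

A 7-joint arm with a two-finger parallel gripper is mounted at the origin on the work surface. World frame = base frame: x ahead of the robot, y to its left, z up, the work surface at z = 0. Lengths are in m, angles in rad, forces in N, time in s.
With the tool pointing down it reaches from about 0.425 to 0.925 m from the base axis. Payload 6.8 kg.
Tool frame: the origin (TCP) lies at the very end of the fingers, on their centre line; the grasp point (between the pads) lies 19 mm behind it; z points along the fingers, y is the line along which they close (so a half turn about z gives the same grasp; the last joint's range is limited). The gripper opens to 85 mm and grips with 20 to 120 N. Pads are 22 mm wide; open, the fingers measure 114 mm over their backs; the gripper's body (76 mm by 85 mm) begins 54 mm behind the grasp point. The pads swing forward as they close: fully open they stand 13 mm farther back than shut.
Start: joints at [-1.406, 0.477, 0.022, 1.555, -0.011, 1.109, -0.083], TCP at [0.182, 0.65, 0.231] pointing down, gripper open.
Joint ranges: [-2.96, 2.96], [-0.34, 2.1], [-1.41, 1.46], [0.24, 2.44], [-1.37, 4.51], [0.17, 1.92], [-2.96, 2.96]. Speed limits (rad/s): [2.39, 2.39, 3.14, 3.14, 3.14, 3.14, 3.14].

## Interface

Orientations are given as a unit quaternion [w, x, y, z].
In Python, from station import * gives the robot as it stands.
- The arm moves only by the tool jog_arm, never from a script. Its argument "moves" is one flat list of numbers, 7 for each row, row after row: the shift along the tool's x, y, z normalised to -1 to 1, where 1 is 20 mm, then the turn, a rotation vector about the tool's x, y, z normalised to -1 to 1, where 1 is 4 degrees, then the opening, from 0 (shut) to 1 (fully open). In form: [x, y, z, rx, ry, rz, claw, x, y, z, rx, ry, rz, claw, ...]. A call has exactly 8 rows; each row shifts and turns the commanded pose from where the row before left it, along the tool's axes as they then stand; what a row does not reach is not made up. A row lasts 1/12 s, in which the tool goes at most 41.7 mm and 7.16 degrees, less where a joint would pass 70% of its speed; a pose out of reach is approached as far as the arm can. A call with a number of a shift or a turn outside -1 to 1 is refused whole. A call with a gripper value outside its range is refused whole. The fingers move at their own pace and stop on an object; "grip_force" is the grip in N (left out, the last holds). Time passes only in rows, so rows that do not move let the fingers close, or fill a call up. It gives the time, the measured TCP pose, the force, the opening and the grip force at its end, in the units of the state.
- get_obs(): the state, without advancing time (a new reading comes with each control period).
- read_camera(name): name is "scene" or "top"; returns a dict with "color" (420x560x3 uint8, blue, green, red), "fx", "fy", "cx", "cy" (pixels), "rvec" (rotation vector, rad) and "tvec" (3), from world to camera coordinates, as OpenCV has them. Camera axes: x right, y down, z forward; pixel columns grow to the right and rows downward; lengths in m; the calibration is good to about 2 mm. A picture is of the moment at which its call begins. There is no depth.
- hand_in(): hands the job in; it is judged then, once.
The state is a dict: "t": time; "q": joint angles; "joint_vel": joint speeds; "joint_torque": joint torques, N m; "eef_pos": TCP position; "tool_rot": TCP orientation; "contact_force": force on the tool from outside, world axes, zero at the start; "torque": the same for the moment, N m; "gripper_width": opening from 0.0 (shut) to 1.0 (fully open); "grasp_force": force on a finger pad.
Only numpy, scipy, OpenCV 4.12 (cv2) and the standard library are available. Lean on these libraries where they do the work, as an engineer would, in place of code of your own. Each camera call takes 0.05 s, during which the arm holds its last target. There are 200 camera calls.

## Task

The blank is already lying in the drill jig: swing the jig's open leaf all the way down, then turn the thumbscrew in the leaf clockwise until it seats. Then back it off a quarter turn and keep hold of it there: finish with the fingers still gripping the thumbscrew and the leaf shut, so that I can nip up its locknut. Leave the blank in its nest and everything else on the bench where it is.

Things in the scene. Friction and masses are not known exactly. Their poses are not given: they have to be found in the camera images.
- jig: grey steel drill jig bolted to the bench (it cannot move): base block 160 (x) x 140 (y) x 30 mm with a bolted foot 34 mm wide on either side (206 mm over the feet). Origin: centre of its underside, on the bench. Its x axis points away from the robot side, towards the leaf's hinge. Nest, rests and hinge ears reach up to 62 mm
- leaf (a joint): opening angle of the jig's aluminium leaf (rad): 0 = shut, level, underside 50 mm above the bench; grows as the free end swings up, to 1.4. 130 mm wide, 10 mm thick, free edge 145 mm from the hinge axis. It stays at any angle by friction; pushing it down at the tab takes about 2 to 5 N, and it meets a firm stop when shut
- leaf_hinge (a point): middle of the leaf's hinge axis, 68 mm from the jig's origin along the jig's x, 50 mm above the bench. Turns with the leaf: y along the hinge axis, -x along the leaf to its free end, z out of its upper face (underside at z = 0, upper face at z = 10 mm)
- leaf_tab (a point): centre of the upper face of the flat push tab, 30 x 36 mm and 10 mm thick, that sticks out of the leaf's free edge. In the leaf_hinge frame it lies at x = -158, y = -35, z = 10 mm; same axes as leaf_hinge. Shut, it is 60 mm above the bench
- thumbscrew (a joint): turn of the thumbscrew (rad): 0 = seated, a firm stop, the bar then along the jig's x; grows anticlockwise seen from above (backing off), up to 3.4, so turning clockwise lowers it. A quarter turn back is 1.57. Takes 0.06 N m to turn and stays where it is left; its height does not change noticeably
- thumbscrew_grip (a point): on the axis of the dark steel thumbscrew on the leaf, at mid-height of its wings: one upright bar 44 long, 12 thick, 28 mm high (10 to 38 mm above the leaf's upper face; this point 24 mm above it) on a collar 28 mm across. x along the bar, y across it, z up the axis. At x = -88, y = 10, z = 34 mm in the leaf_hinge frame; 84 mm above the bench when shut. Drill bushes nearby stand 4 mm proud
- blank: steel blank 40 (jig x) x 60 (jig y) x 18 mm lying in the jig's nest under the leaf, its top 48 mm above the bench; to be left there. Origin: centre of its underside
- screw_jar: glass jar of screws with a steel lid, 56 mm across, 65 mm high, standing close beside the jig; bystander. Origin: centre of its underside
- offcut: pale wood offcut 120 x 45 x 22 mm lying beside the jig; bystander. Origin: centre of its underside
- tin: closed paint tin, 90 mm across, 120 mm high; bystander. Origin: centre of its underside
- hammer: hammer lying on the bench; bystander. Origin: on its handle axis or head, near bench level
- screwdriver: screwdriver with a dark wood handle lying on the bench; bystander. Origin: on its handle axis or head, near bench level
- wrench: open-ended wrench lying on the bench; bystander. Origin: on its handle axis or head, near bench level
- screw_bin: orange plastic bin of screws, 110 x 90 x 50 mm; bystander. Origin: centre of its underside

How it is judged:
On the way, in this order (a step that is already met when the one before it is completed fails the run):
1. the leaf is swung down shut (value of joint leaf below 0.05 rad), for 0.2 s.
2. the thumbscrew is seated with the leaf shut (value of joint leaf below 0.05 rad and value of joint thumbscrew below 0.09 rad), for 0.1 s.
At the end, for the whole second after the job is handed in: Leaf shut (within 0.05 rad); thumbscrew a quarter turn back from its seat (1.57 rad, within 0.3) and still, with the fingers still gripping it (more than 10 N); blank in its nest (value of joint leaf below 0.05 rad and value of joint thumbscrew between 1.27 and 1.87 rad and velocity of joint thumbscrew between -0.15 and 0.15 rad/s and contact force between the fingers and thumbscrew above 10 N and horizontal distance between blank and jig below 0.03 m and z of blank in the frame of jig below 0.034 m); the arm keeps its last pose, push and grip.
It fails at once if a bystander was moved by more than 30 mm (distance of any of screw_jar, offcut, tin, hammer, screwdriver, wrench, screw_bin from where it was at the start of the episode above 0.03 m).
It fails at once if the blank left its nest (distance of blank from where it was at the start of the episode above 0.012 m).
It also fails if it takes over 69 s, if anything falls off the work surface, if the arm or the gripper's body presses on something with over 40 N, if the wrist force passes 120 N, or if a joint passes its speed limit or range.

## Working session

There is one attempt and no reset: what is moved stays moved. The work goes in short steps, Python scripts to look and compute and a tool call to move; the robot and the scene stay as the last step left them, time stands still between calls to the robot, and variables do not carry over. Pictures are saved under pics/ and viewed, at most 10 in all, crops included, and the job is handed in when it is done.

Besides the shell and the picture viewer there is one more tool, called after "Request:" as name(argument=value, ...), one argument or row to a line, values as JSON. jog_arm: Moves the arm, as the interface text tells. Scaled input: -1 to 1 covers 20 mm each way for a shift and 4 degrees each way for a turn. Its arguments: {"type":"object","properties":{"moves":{"type":"array"},"grip_force":{"type":"number"}},"required":["moves"]}

```bash
mkdir -p pics; ls; cat > h.py <<'E'
from station import *
import numpy as np, cv2
from scipy.spatial.transform import Rotation as R
def cam(n,f=None):
    c=read_camera(n)
    if f: cv2.imwrite('pics/'+f,c['color'])
    c['R']=cv2.Rodrigues(np.array(c['rvec'],float))[0]; c['t']=np.array(c['tvec'],float).ravel()
    return c
def ray(c,u,v):
    o=-c['R'].T@c['t']; d=c['R'].T@np.array([(u-c['cx'])/c['fx'],(v-c['cy'])/c['fy'],1]); return o,d/np.linalg.norm(d)
def onz(c,u,v,z):
    o,d=ray(c,u,v); return o+d*(z-o[2])/d[2]
def proj(c,p):
    q=c['R']@np.array(p)+c['t']; return np.array([c['fx']*q[0]/q[2]+c['cx'],c['fy']*q[1]/q[2]+c['cy']])
E
python3 - <<'E'
from h import *
for n in('scene','top'):
    c=cam(n,n+'0.png'); print(n,-c['R'].T@c['t'],c['fx'])
o=get_obs(); print(o)
E
```

```text
pics
scene [1.5754908  0.40396718 1.17541307] 469.33818629415504
top [0.30007648 0.01279423 1.17597065] 416.36176453745173
{'t': 0.1, 'q': array([-1.40612705,  0.47772066,  0.02235437,  1.5563405 , -0.01152946,
        1.10929362, -0.08311746]), 'joint_vel': array([-0.00171067, -0.00036512, -0.00018551, -0.00068734,  0.00187319,
       -0.00197221,  0.00015192]), 'joint_torque': array([ 3.58159530e-03, -5.97764075e+01,  1.61343031e+00, -2.81959820e+01,
        1.28064890e-02,  5.01237242e-03, -2.64070246e-05]), 'eef_pos': array([0.18171131, 0.64953407, 0.2304261 ]), 'tool_rot': array([-6.24559065e-05,  1.35972509e-01,  9.90712274e-01, -8.14700032e-04]), 'contact_force': array([ 0.3291431 ,  0.24017336, -0.02606585]), 'torque': array([-0.01498254,  0.03688715,  0.01499794]), 'grasp_force': 0.0, 'gripper_width': 1.0007862879027678}
```

View pics/scene0.png

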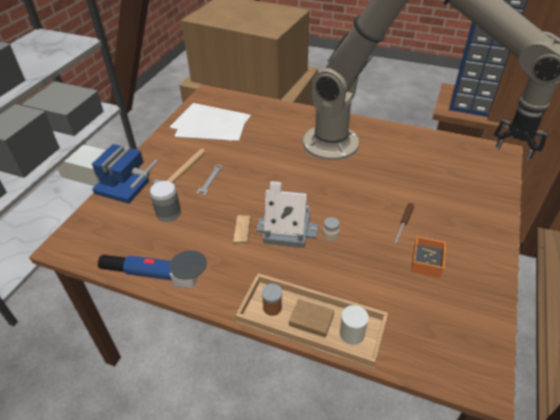

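View pics/top0.png

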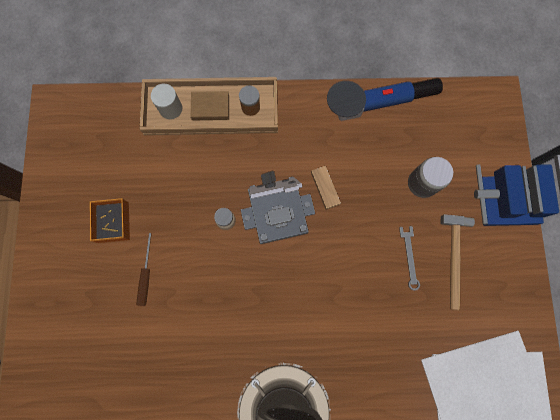

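```bash
python3 - <<'E'
from h import *
a=cv2.imread('pics/scene0.png')[170:260,220:350]; b=cv2.imread('pics/top0.png')[160:255,205:350]
a=cv2.resize(a,(780,540),interpolation=cv2.INTER_CUBIC); b=cv2.resize(b,(797,522),interpolation=cv2.INTER_CUBIC)
cv2.imwrite('pics/sc.png',a); cv2.imwrite('pics/tc.png',b)
E
```

```text
(no output)
```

View pics/sc.png

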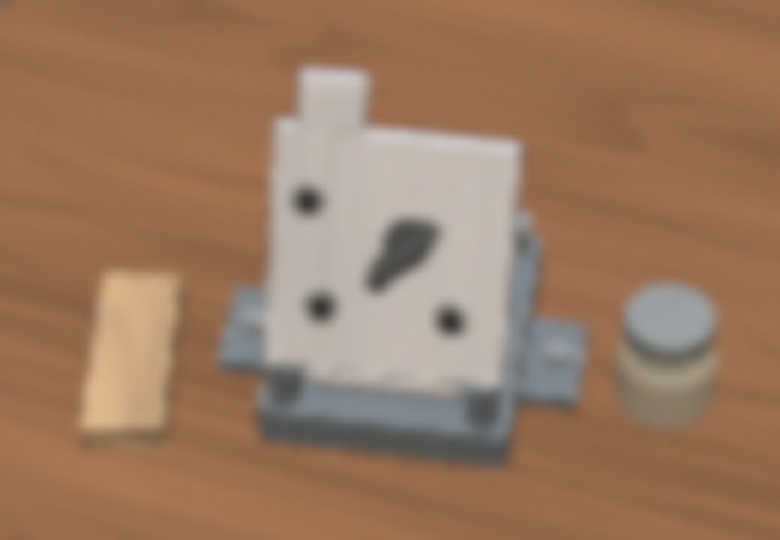

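View pics/tc.png

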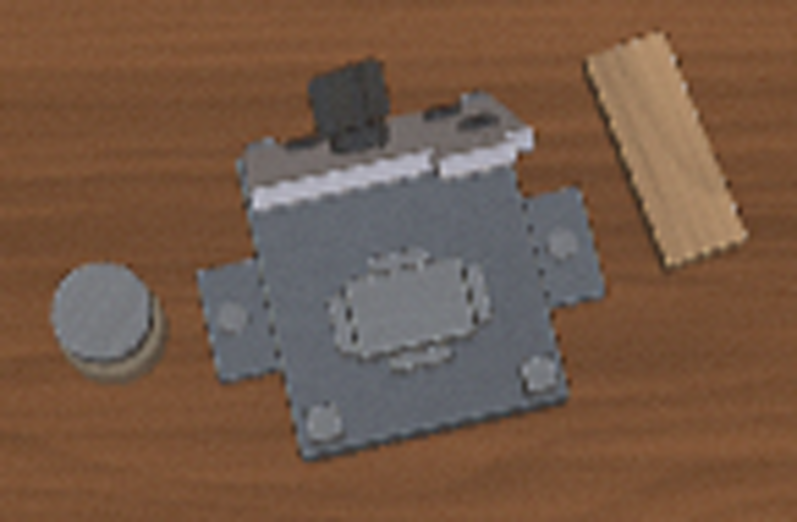

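```bash
cat >> h.py <<'E'
def leafw(p,l):  # p=[x,y,yaw,ang]
    x,y,z=l; a=p[3]; v=np.array([.068+x*np.cos(a)+z*np.sin(a), y, .05-x*np.sin(a)+z*np.cos(a)]) 
    return jigw(p,v)
def jigw(p,v):
    c,s=np.cos(p[2]),np.sin(p[2]); return np.array([p[0]+c*v[0]-s*v[1],p[1]+s*v[0]+c*v[1],v[2]])
E
cat > fit.py <<'E'
from h import *
from scipy.optimize import least_squares
T=lambda u,v:(205+u/5.497-.4,160+v/5.495-.4); S=lambda u,v:(220+u/6-.4,170+v/6-.4)
s=cam('scene');t=cam('top')
P=[('j',t,(-.08,.07,.03),T(303,455)),('j',t,(-.08,-.07,.03),T(567,398)),
('l',t,(-.145,.065,0),T(256,208)),('l',t,(-.173,-.017,0),T(440,176)),('l',t,(-.173,-.053,0),T(518,160)),
('l',s,(-.145,.065,0),S(521,140)),('l',s,(-.173,-.053,0),S(300,67)),('l',s,(-.173,-.017,0),S(369,71)),('l',s,(-.145,-.065,0.0),S(275,118))]
pt=lambda k,p,l:(leafw if k=='l' else jigw)(p,l)
f=lambda p:np.concatenate([proj(c,pt(k,p,l))-np.array(q) for k,c,l,q in P])
r=least_squares(f,[.5,0,-.2,1.2],loss='soft_l1'); p=r.x
print(p.round(4)); print(f(p).reshape(-1,2).round(2))
print('bolts at z=.015',onz(t,*T(232,318),.015),onz(t,*T(563,243),.015)); print('blank',onz(t,*T(412,308),.048))
print('tab',leafw(p,(-.158,-.035,.01)),'hinge',leafw(p,(0,0,0)),'screw',leafw(p,(-.088,.01,.034)))
q=p.copy();q[3]=0;print('shut tab',leafw(q,(-.158,-.035,.01)),'screw',leafw(q,(-.088,.01,.034)))
# screw bar ends top edge in top view: z of leaf frame
for u,v in((310,85),(375,60),(388,105),(318,120)): print(T(u,v))
for xs in(-.088,): print('grip proj T',(proj(t,leafw(p,(xs,.01,.048)))-[205,160])*5.5,'S',(proj(s,leafw(p,(xs,.01,.048)))-[220,170])*6)
E
python3 fit.py
```

```text
[0.5324 0.0035 0.1947 1.1881]
[[-0.33  0.35]
 [ 0.96 -0.02]
 [-0.2  -0.15]
 [ 0.22  0.21]
 [ 0.72 -0.  ]
 [ 0.06  0.52]
 [ 0.38  0.4 ]
 [ 0.13  0.91]
 [ 0.47 -0.16]]
bolts at z=.015 [0.51487749 0.09207395 0.015     ] [ 0.5509095  -0.07996187  0.015     ]
blank [ 5.11994503e-01 -4.15312345e-04  4.80000000e-02]
tab [ 0.55710519 -0.0272545   0.2003058 ] hinge [0.59911577 0.01670319 0.05      ] screw [0.59588745 0.02625917 0.14433059]
shut tab [ 0.45087163 -0.04820193  0.06      ] screw [0.51084364 0.00949    0.084     ]
(260.99439694378754, 175.06860782529571)
(272.8190285610333, 170.51901728844405)
(275.1839548844825, 178.70828025477707)
(262.44973621975623, 181.43803457688807)
grip proj T [344.44766453  63.32265512] S [394.80957751 263.79278415]
```

```bash
cat >> fit.py <<'E'
print('---')
for th in np.arange(1.9,3.0,.15):
    d=np.array([np.cos(th),np.sin(th),0])*.022; e=np.array([-np.sin(th),np.cos(th),0])*.006
    pts=[np.array([-.088,.01,z])+i*d+j*e for z in(.02,.048) for i in(-1,1) for j in(-1,1)]
    a=np.array([(proj(t,leafw(p,x))-[204.6,159.6])*5.497 for x in pts]); b=np.array([(proj(s,leafw(p,x))-[219.6,169.6])*6 for x in pts])
    print(round(th,2),'T bbox',a.min(0).round(),a.max(0).round(),'S',b.min(0).round(),b.max(0).round())
for n,c,o,k in(('top0',t,(205,160),5.497),('scene0',s,(220,170),6)):
    g=cv2.imread('pics/%s.png'%n).max(2); x,y=np.array(proj(c,leafw(p,(-.088,.01,.03)))).round().astype(int)
    w=(g[y-12:y+13,x-12:x+13]<95).astype('uint8'); m,l,st,_=cv2.connectedComponentsWithStats(w); i=1+st[1:,4].argmax()
    x0,y0,ww,hh,A=st[i]; print(n,'bbox crop',((x-12+x0-o[0])*k,(y-12+y0-o[1])*k),((x-12+x0+ww-o[0])*k,(y-12+y0+hh-o[1])*k),A)
E
python3 fit.py | sed -n '/---/,$p'
```

```text
---
1.9 T bbox [299.  55.] [406. 135.] S [354. 228.] [448. 285.]
2.05 T bbox [300.  55.] [404. 135.] S [354. 222.] [448. 290.]
2.2 T bbox [302.  55.] [402. 135.] S [356. 218.] [447. 295.]
2.35 T bbox [306.  55.] [398. 135.] S [358. 214.] [444. 299.]
2.5 T bbox [310.  55.] [394. 135.] S [362. 211.] [441. 302.]
2.65 T bbox [315.  56.] [388. 135.] S [366. 208.] [437. 304.]
2.8 T bbox [321.  57.] [383. 134.] S [371. 206.] [432. 306.]
2.95 T bbox [328.  58.] [376. 133.] S [376. 206.] [427. 307.]
top0 bbox crop (np.float64(285.844), np.float64(60.467)) (np.float64(390.287), np.float64(153.916)) 226
scene0 bbox crop (np.int64(372), np.int64(228)) (np.int64(432), np.int64(288)) 48
```

Request:
jog_arm(
  moves=[0,0,-1,0,0,1,0,0,0,-1,0,0,1,0,0,0,-1,0,0,1,0,0,0,-1,0,0,1,0,0,0,0,0,0,1,0,0,0,0,0,0,1,0,0,0,0,0,0,1,0,0,0,0,0,0,1,0],
  grip_force=60,
)

```text
t: 0.97
eef_pos: [0.1818, 0.65, 0.3113]
tool_rot: [-0.0, 0.405, 0.914, -0.0]
contact_force: [0.6, -0.4, -0.9]
gripper_width: 0.001
grasp_force: 0.0
```

Request:
jog_arm(
  moves=[0,0,0,0,0,1,0,0,0,0,0,0,1,0,0,0,0,0,0,1,0,0,0,0,0,0,1,0,0,0,0,0,0,1,0,0,0,0,0,0,1,0,0,0,0,0,0,1,0,0,0,0,0,0,0.78,0],
)

```text
t: 1.63
eef_pos: [0.1818, 0.65, 0.3112]
tool_rot: [0.0, 0.636, 0.772, -0.0]
contact_force: [-0.3, -1.1, -0.2]
gripper_width: -0.0
grasp_force: 0.0
```

Request:
jog_arm(
  moves=[-0.92,0.345,0,0,0,0,0,-0.92,0.345,0,0,0,0,0,-0.92,0.345,0,0,0,0,0,-0.92,0.345,0,0,0,0,0,-0.92,0.345,0,0,0,0,0,-0.92,0.345,0,0,0,0,0,-0.92,0.345,0,0,0,0,0,-0.92,0.345,0,0,0,0,0],
)

```text
t: 2.3
eef_pos: [0.2651, 0.5155, 0.3113]
tool_rot: [-0.0, 0.634, 0.773, 0.0]
contact_force: [0.4, -0.3, -0.4]
gripper_width: -0.002
grasp_force: 0.0
```

Request:
jog_arm(
  moves=[-0.92,0.345,0,0,0,0,0,-0.92,0.345,0,0,0,0,0,-0.92,0.345,0,0,0,0,0,-0.92,0.345,0,0,0,0,0,-0.92,0.345,0,0,0,0,0,-0.92,0.345,0,0,0,0,0,-0.92,0.345,0,0,0,0,0,-0.92,0.345,0,0,0,0,0],
)

```text
t: 2.97
eef_pos: [0.3481, 0.3816, 0.3114]
tool_rot: [-0.0, 0.634, 0.773, 0.0]
contact_force: [0.2, -0.3, 0.1]
gripper_width: 0.001
grasp_force: 0.0
```

Request:
jog_arm(
  moves=[-0.92,0.345,0,0,0,0,0,-0.92,0.345,0,0,0,0,0,-0.92,0.345,0,0,0,0,0,-0.92,0.345,0,0,0,0,0,-0.92,0.345,0,0,0,0,0,-0.92,0.345,0,0,0,0,0,-0.92,0.345,0,0,0,0,0,-0.92,0.345,0,0,0,0,0],
)

```text
t: 3.63
eef_pos: [0.4308, 0.248, 0.3114]
tool_rot: [-0.0, 0.634, 0.773, 0.0]
contact_force: [0.2, -0.3, -0.3]
gripper_width: -0.001
grasp_force: 0.0
```

Request:
jog_arm(
  moves=[-0.92,0.345,0,0,0,0,0,-0.92,0.345,0,0,0,0,0,-0.92,0.345,0,0,0,0,0,-0.92,0.345,0,0,0,0,0,-0.92,0.345,0,0,0,0,0,-0.92,0.345,0,0,0,0,0,-0.92,0.345,0,0,0,0,0,-0.92,0.345,0,0,0,0,0],
)

```text
t: 4.3
eef_pos: [0.5136, 0.1145, 0.3114]
tool_rot: [-0.0, 0.634, 0.773, 0.0]
contact_force: [0.9, 0.0, -0.6]
gripper_width: 0.0
grasp_force: 0.0
```

Request:
jog_arm(
  moves=[-0.92,0.345,0,0,0,0,0,-0.92,0.345,0,0,0,0,0,-0.92,0.345,0,0,0,0,0,-0.92,0.345,0,0,0,0,0,-0.92,0.345,0,0,0,0,0,-0.92,0.345,0,0,0,0,0,-0.92,0.345,0,0,0,0,0,-0.92,0.345,0,0,0,0,0],
)

```text
t: 4.97
eef_pos: [0.5964, -0.019, 0.3113]
tool_rot: [-0.0, 0.634, 0.773, 0.0]
contact_force: [1.0, 0.1, -0.3]
gripper_width: -0.0
grasp_force: 0.0
```

Request:
jog_arm(
  moves=[0,0,1,0,0,0,0,0,0,1,0,0,0,0,0,0,1,0,0,0,0,0,0,1,0,0,0,0,0,0,1,0,0,0,0,0,0,0.3,0,0,0,0,0,-0.68,0,0,0,0,0,0,-0.68,0,0,0,0,0],
)

```text
t: 5.63
eef_pos: [0.5693, -0.0234, 0.2051]
tool_rot: [0.0, 0.634, 0.773, -0.0]
contact_force: [-0.7, 0.2, 0.3]
gripper_width: -0.002
grasp_force: 0.0
```

Request:
jog_arm(
  moves=[0,-0.53,0.22,0,0,0,0,0,-0.53,0.22,0,0,0,0,0,-0.62,0.38,0,0,0,0,0,-0.62,0.38,0,0,0,0,0,-0.52,0.46,0,0,0,0,0,-0.52,0.46,0,0,0,0,0,0,0,0,0,0,0,0,0,0,0,0,0,0],
)

```text
t: 6.3
eef_pos: [0.504, -0.0364, 0.1634]
tool_rot: [-0.0, 0.635, 0.773, 0.0]
contact_force: [0.3, 0.0, -0.1]
gripper_width: 0.003
grasp_force: 0.0
```

```bash
python3 - <<'E'
from h import *
c=cam('scene'); cv2.imwrite('pics/s1.png',cv2.resize(c['color'][140:270,210:370],(800,600),interpolation=cv2.INTER_CUBIC))
E
```

```text
(no output)
```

View pics/s1.png

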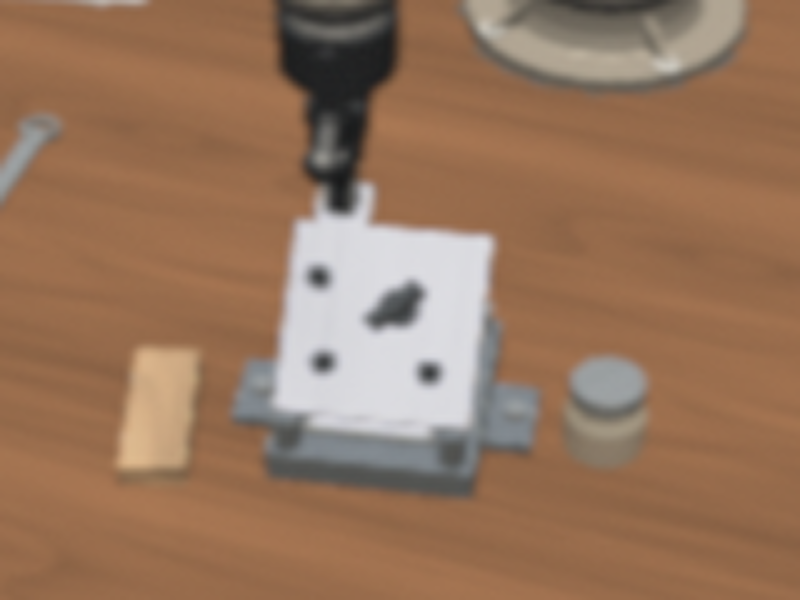

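The leaf has come down to about 45°, with the fingertips on the tab at (340,200). The thumbscrew bar is at (400,305) and its neighbours are untouched. I'll continue the arc.

Request:
jog_arm(
  moves=[0,-0.44,0.56,0,0,0,0,0,-0.44,0.56,0,0,0,0,0,-0.34,0.62,0,0,0,0,0,-0.34,0.62,0,0,0,0,0,-0.22,0.68,0,0,0,0,0,-0.22,0.68,0,0,0,0,0,-0.1,0.5,0,0,0,0,0,-0.1,0.5,0,0,0,0],
)

```text
t: 7.02
eef_pos: [0.462, -0.0449, 0.0684]
tool_rot: [0.001, 0.634, 0.773, 0.001]
contact_force: [1.9, -0.7, 1.8]
gripper_width: -0.0
grasp_force: 0.6
```

Request:
jog_arm(
  moves=[0,0,0.2,0,0,0,0,0,0,0.2,0,0,0,0,0,0,0.05,0,0,0,0,0,0,0.05,0,0,0,0,0,0,0,0,0,0,0,0,0,0,0,0,0,0,0,0,0,0,0,0,0,0,0,0,0,0,0,0],
)

```text
t: 7.68
eef_pos: [0.461, -0.0449, 0.0599]
tool_rot: [-0.0, 0.635, 0.773, 0.001]
contact_force: [-7.4, 0.5, 21.3]
gripper_width: 0.003
grasp_force: 10.9
```

Request:
jog_arm(
  moves=[0,0,-1,0,0,0,0,0,0,-1,0,0,0,0,-1,0,-1,0,0,0,0.5,-1,0,-1,0,0,0,0.5,-1,0,-1,0,0,0,0.5,-1,0,-1,0,0,0,0.5,-1,0,0,0,0,0,0.5,-1,0,0,0,0,0,0.5],
)

```text
t: 8.35
eef_pos: [0.4857, -0.1635, 0.1803]
tool_rot: [0.001, 0.634, 0.773, 0.001]
contact_force: [-0.9, -0.0, 0.4]
gripper_width: 0.5
grasp_force: 0.0
```

```bash
python3 - <<'E'
from h import *
c=cam('scene'); d=cam('top')
a=cv2.resize(c['color'][180:260,240:340],(500,400),interpolation=cv2.INTER_CUBIC); b=cv2.resize(d['color'][170:250,230:330],(500,400),interpolation=cv2.INTER_CUBIC)
cv2.imwrite('pics/m2.png',cv2.resize(np.hstack([a,b]),(800,320)))
cv2.imwrite('pics/rawt.png',d['color']);cv2.imwrite('pics/raws.png',c['color'])
p=[.5324,.0035,.1947,0]
for n,c in(('s',c),('t',d)):
    u,v=proj(c,leafw(p,(-.088,.01,.048))).round().astype(int); print(n,u,v,proj(c,leafw(p,(-.088,.01,.048))))
    g=c['color'].max(2); print(g[v-9:v+12,u-11:u+12])
E
```

```text
s 291 204 [290.90225417 204.20000906]
[[201 200 200 201 200 192 176 160 152 151 149 148 147 146 146 147 147 147
  147 148 148 149 149]
 [219 219 219 220 220 208 185 163 153 152 150 149 148 147 148 147 148 148
  148 147 147 148 148]
 [221 221 221 222 222 212 184 160 153 152 152 150 150 150 148 148 148 148
  148 148 148 147 147]
 [221 221 222 222 222 209 182 158 152 154 154 154 153 152 151 151 149 149
  149 148 147 147 147]
 [221 222 221 221 219 207 183 161 155 154 155 155 154 154 153 152 152 151
  150 149 148 148 148]
 [221 221 220 219 217 205 190 176 170 168 165 162 159 155 151 151 153 154
  153 153 152 151 150]
 [221 221 222 221 219 216 209 202 198 195 190 182 169 154 144 146 159 166
  167 165 162 158 156]
 [221 222 222 223 223 223 222 220 218 214 206 192 170 143 126 136 166 188
  194 192 186 180 176]
 [221 222 223 223 224 224 225 224 220 212 194 174 147 119 103 117 158 194
  211 214 211 208 206]
 [220 222 223 224 224 223 221 217 199 174 151 133 116  98  87  96 141 193
  220 224 224 223 223]
 [221 222 224 224 223 218 201 180 156 129 108  97  89  78  70  78 128 189
  221 225 225 225 
[... 2351 characters left out ...]
180 182 179 183 182]
 [183 186 186 183 185 106  67  75  74  76  53  60  75  69  63 134 194 185
  181 181 178 182 180]
 [184 187 185 183 185  66  67  71  74  59  46  66  55  49 132 180 188 186
  186 179 177 182 179]
 [182 184 186 185 184  86  39  54  56  39  92  97 132 164 176 186 186 182
  184 184 179 181 177]
 [183 185 185 182 185 168 124  37  40  97 174 169 178 187 186 182 186 185
  186 181 182 183 180]
 [184 183 185 186 183 184 177 164 127 175 189 182 187 181 184 183 185 188
  182 181 180 183 178]
 [184 185 186 183 184 185 184 187 176 185 183 184 182 184 184 184 184 185
  184 181 178 183 183]
 [184 183 186 184 181 183 181 184 183 184 184 181 181 186 182 185 182 187
  185 186 181 183 181]]
```

View pics/m2.png

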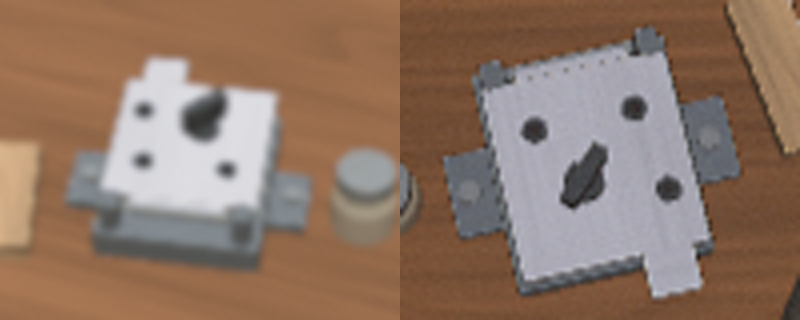

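The leaf is shut. In the right half of the picture, the bar runs from (567,203) to (600,148), which puts the thumbscrew at about 2.41 rad. Its centre is within 1 mm of the prediction, so I'll move over it.

Request:
jog_arm(
  moves=[1,0.35,0,0,0,0,0.5,1,0.35,0,0,0,0,0.5,1,0.35,0,0,0,0,0.5,1,0.35,0,0,0,0,0.5,1,0.35,0,0,0,0,0.5,1,0.35,0,0,0,0,0.5,1,0.35,0,0,0,0,0.5,1,0.35,0,0,0,0,0.5],
)

```text
t: 9.12
eef_pos: [0.5077, 0.0073, 0.1785]
tool_rot: [-0.0, 0.634, 0.773, 0.0]
contact_force: [0.4, -0.1, 0.9]
gripper_width: 0.499
grasp_force: 0.0
```

Request:
jog_arm(
  moves=[0.25,0.09,0,0,0,0,0.5,0,0,1,0,0,-1,0.5,0,0,1,0,0,-1,0.5,0,0,1,0,0,-1,0.5,0,0,0,0,0,-1,0.5,0,0,0,0,0,-1,0.5,0,0,0,0,0,-1,0.5,0,0,0,0,0,-1,0.5],
)

```text
t: 9.78
eef_pos: [0.5084, 0.0103, 0.1183]
tool_rot: [-0.0, 0.427, 0.904, -0.0]
contact_force: [-0.6, 0.1, 0.7]
gripper_width: 0.5
grasp_force: 0.0
```

Request:
jog_arm(
  moves=[0,0,0,0,0,-1,0.5,0,0,0,0,0,-1,0.5,0,0,0,0,0,-1,0.5,0,0,0,0,0,-1,0.5,0,0,0,0,0,-1,0.5,0,0,0,0,0,0,0.5,0,0,0,0,0,0,0.5,0,0,0,0,0,0,0.5],
)

```text
t: 10.45
eef_pos: [0.5086, 0.0104, 0.1185]
tool_rot: [-0.0, 0.266, 0.964, -0.0]
contact_force: [0.4, 0.1, -0.1]
gripper_width: 0.501
grasp_force: 0.0
```

Request:
jog_arm(
  moves=[-0.12,0,0.8,0,0,0,0.5,0,0,0.7,0,0,0,0.5,0,0,0.7,0,0,0,0.5,0,0,0,0,0,0,0.5,0,0,0,0,0,0,0,0,0,0,0,0,0,0,0,0,0,0,0,0,0,0,0,0,0,0,0,0],
  grip_force=40,
)

```text
t: 11.12
eef_pos: [0.5117, 0.0103, 0.0754]
tool_rot: [0.001, 0.265, 0.964, 0.001]
contact_force: [1.7, 3.1, 0.3]
gripper_width: 0.125
grasp_force: 42.5
```

Request:
jog_arm(
  moves=[0,0,0,0,0,0,0,0,0,0,0,0,0,0,0,0,0,0,0,0,0,0,0,0,0,0,0,0,0,0,0,0,0,0,0,0,0,0,0,0,0,0,0,0,0,0,0,0,0,0,0,0,0,0,0,0],
)

```text
t: 11.78
eef_pos: [0.5117, 0.0103, 0.0754]
tool_rot: [0.001, 0.265, 0.964, 0.001]
contact_force: [1.2, 5.5, 6.5]
gripper_width: 0.13
grasp_force: 43.3
```

```bash
python3 -c "
from h import *
o=get_obs();print(o['q'],o['torque'],o['contact_force'])"
```

```text
[-0.42468441  0.4465552   0.35191347  2.09094018 -0.25326864  0.641643
  1.13395101] [ 0.98648268  0.06119627 -0.09566428] [1.20864981 5.5434178  6.5055572 ]
```

Request:
jog_arm(
  moves=[0,0,0,0,0,1,0,0,0,0,0,0,1,0,0,0,0,0,0,1,0,0,0,0,0,0,1,0,0,0,0,0,0,1,0,0,0,0,0,0,1,0,0,0,0,0,0,1,0,0,0,0,0,0,1,0],
)

```text
t: 12.45
eef_pos: [0.5116, 0.0102, 0.0754]
tool_rot: [0.0, 0.522, 0.853, 0.001]
contact_force: [-0.7, 5.1, 6.8]
gripper_width: 0.133
grasp_force: 43.5
```

Request:
jog_arm(
  moves=[0,0,0,0,0,1,0,0,0,0,0,0,1,0,0,0,0,0,0,1,0,0,0,0,0,0,1,0,0,0,0,0,0,1,0,0,0,0,0,0,1,0,0,0,0,0,0,1,0,0,0,0,0,0,1,0],
)

```text
t: 13.12
eef_pos: [0.5114, 0.0103, 0.0754]
tool_rot: [-0.0, 0.737, 0.676, 0.001]
contact_force: [-0.5, 5.0, 8.1]
gripper_width: 0.131
grasp_force: 43.7
```

```bash
python3 -c "
from h import *
o=get_obs();print(o['q'],o['torque'],o['contact_force'])"
```

```text
[-0.65254339  0.50810091  0.65261623  2.10474252 -0.49204203  0.68005271
  0.24525062] [1.02639335 0.30529087 0.07469794] [-0.47873077  5.04297587  8.06387934]
```

Request:
jog_arm(
  moves=[0,0,0,0,0,1,0,0,0,0,0,0,1,0,0,0,0,0,0,1,0,0,0,0,0,0,1,0,0,0,0,0,0,1,0,0,0,0,0,0,1,0,0,0,0,0,0,1,0,0,0,0,0,0,1,0],
)

```text
t: 13.78
eef_pos: [0.5112, 0.0103, 0.0753]
tool_rot: [-0.001, 0.895, 0.447, 0.001]
contact_force: [-0.9, 5.4, 8.8]
gripper_width: 0.13
grasp_force: 43.8
```

Request:
jog_arm(
  moves=[0,0,0,0,0,1,0,0,0,0,0,0,1,0,0,0,0,0,0,1,0,0,0,0,0,0,1,0,0,0,0,0,0,1,0,0,0,0,0,0,1,0,0,0,0,0,0,1,0,0,0,0,0,0,1,0],
)

```text
t: 14.45
eef_pos: [0.5112, 0.0105, 0.0753]
tool_rot: [-0.001, 0.983, 0.183, 0.0]
contact_force: [-1.9, 6.2, 9.7]
gripper_width: 0.126
grasp_force: 43.9
```

```bash
python3 -c "
from h import *
o=get_obs();print(o['q'],o['torque'],o['contact_force'])"
```

```text
[-0.84761316  0.63153132  0.94586878  2.11485009 -0.75561208  0.77799901
 -0.61768805] [1.29503893 0.35607119 0.04572492] [-1.89368024  6.19190247  9.67670768]
```

Request:
jog_arm(
  moves=[0,0,0,0,0,0.6,0,0,0,0,0,0,0.6,0,0,0,0,0,0,0.5,0,0,0,0,0,0,0.4,0,0,0,0,0,0,0.4,0,0,0,0,0,0,0,0,0,0,0,0,0,0,0,0,0,0,0,0,0,0],
)

```text
t: 15.12
eef_pos: [0.5112, 0.0106, 0.0753]
tool_rot: [-0.001, 0.995, 0.099, 0.0]
contact_force: [-1.1, 6.1, 9.8]
gripper_width: 0.132
grasp_force: 44.0
```

```bash
python3 -c "
from h import *
o=get_obs();print(o['q'],o['torque'],o['contact_force'],o['tool_rot'])"
```

```text
[-0.87213377  0.65683813  0.98802063  2.11586324 -0.79540019  0.79985544
 -0.75046631] [1.34213608 0.36036645 0.28244694] [-1.07297719  6.12067541  9.7789658 ] [-1.38506411e-03  9.95110740e-01  9.87556160e-02  1.60382307e-04]
```

Request:
jog_arm(
  moves=[0,0,0,0,0,0.4,0,0,0,0,0,0,0.3,0,0,0,0,0,0,0,0,0,0,0,0,0,0,0,0,0,0,0,0,0,0,0,0,0,0,0,0,0,0,0,0,0,0,0,0,0,0,0,0,0,0,0],
)

```text
t: 15.78
eef_pos: [0.5112, 0.0106, 0.0754]
tool_rot: [-0.001, 0.997, 0.076, 0.0]
contact_force: [-1.8, 6.0, 11.8]
gripper_width: 0.131
grasp_force: 51.8
```

```bash
python3 -c "
from h import *
o=get_obs();print(o['torque'],o['contact_force'],o['tool_rot'])
b=cam('top')['color'];c=cam('scene')['color']
cv2.imwrite('pics/m3.png',cv2.resize(np.hstack([c[160:260,230:350],b[160:260,220:340]]),(800,333),interpolation=cv2.INTER_CUBIC))"
```

```text
[1.16976415 0.30575096 1.11576141] [-1.81506111  6.00034743 11.82211168] [-1.08897773e-03  9.97121228e-01  7.58160298e-02  1.81102995e-05]
```

View pics/m3.png

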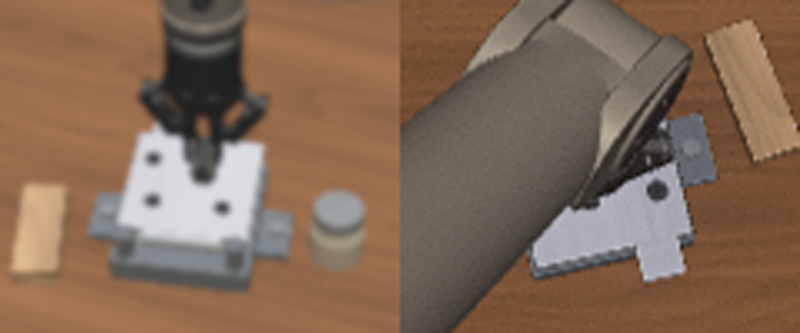

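Torque has jumped to 1.1 N m with the bar along jig x at (203,165), so the thumbscrew is seated, and the leaf is shut. I'll back off a quarter turn.

Request:
jog_arm(
  moves=[0,0,0,0,0,-1,0,0,0,0,0,0,-1,0,0,0,0,0,0,-1,0,0,0,0,0,0,-1,0,0,0,0,0,0,-1,0,0,0,0,0,0,-1,0,0,0,0,0,0,-1,0,0,0,0,0,0,-1,0],
)

```text
t: 16.55
eef_pos: [0.5112, 0.0104, 0.0753]
tool_rot: [-0.001, 0.938, 0.348, 0.001]
contact_force: [-1.1, 6.2, 8.2]
gripper_width: 0.132
grasp_force: 43.8
```

Request:
jog_arm(
  moves=[0,0,0,0,0,-1,0,0,0,0,0,0,-1,0,0,0,0,0,0,-1,0,0,0,0,0,0,-1,0,0,0,0,0,0,-1,0,0,0,0,0,0,-1,0,0,0,0,0,0,-1,0,0,0,0,0,0,-1,0],
)

```text
t: 17.22
eef_pos: [0.5113, 0.0103, 0.0754]
tool_rot: [-0.001, 0.806, 0.592, 0.001]
contact_force: [-0.3, 4.6, 8.5]
gripper_width: 0.128
grasp_force: 43.7
```

Request:
jog_arm(
  moves=[0,0,0,0,0,-1,0,0,0,0,0,0,-1,0,0,0,0,0,0,-1,0,0,0,0,0,0,-1,0,0,0,0,0,0,-1,0,0,0,0,0,0,-1,0,0,0,0,0,0,-0.7,0,0,0,0,0,0,-0.4,0],
)

```text
t: 17.88
eef_pos: [0.5115, 0.0102, 0.0754]
tool_rot: [-0.0, 0.636, 0.772, 0.001]
contact_force: [0.2, 5.3, 7.9]
gripper_width: 0.131
grasp_force: 43.6
```

Request:
jog_arm(
  moves=[0,0,0,0,0,0,0,0,0,0,0,0,0,0,0,0,0,0,0,0,0,0,0,0,0,0,0,0,0,0,0,0,0,0,0,0,0,0,0,0,0,0,0,0,0,0,0,0,0,0,0,0,0,0,0,0],
)

```text
t: 18.55
eef_pos: [0.5115, 0.0102, 0.0754]
tool_rot: [-0.0, 0.637, 0.771, 0.001]
contact_force: [-0.9, 3.7, 7.4]
gripper_width: 0.128
grasp_force: 43.6
```

```bash
python3 -c "
from h import *
o=get_obs();print(o['torque'],o['contact_force'],o['tool_rot'],o['grasp_force'])
w,x,y,z=o['tool_rot'];print(np.degrees(np.arctan2(y*y-x*x,2*x*y)))
c=cam('scene')['color']
cv2.imwrite('pics/m4.png',cv2.resize(c[160:260,230:350],(720,600),interpolation=cv2.INTER_CUBIC))"
```

```text
[0.98887024 0.25016939 0.05459183] [-0.85966922  3.74548148  7.38285387] [-9.26775895e-05  6.36772357e-01  7.71051254e-01  9.59913325e-04] 43.56569945812225
10.896833675099629
```

View pics/m4.png

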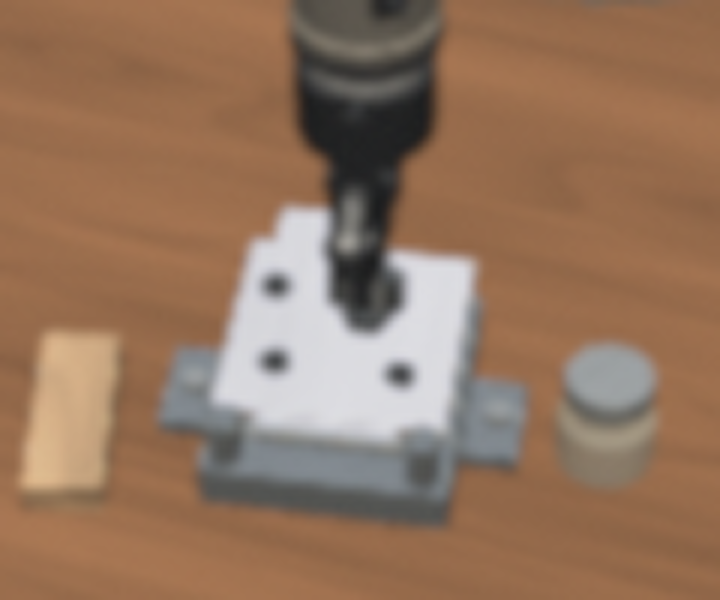

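The leaf is shut and the bar at (365,290) now lies across the jig, gripped at 44 N. The tool is at 10.9° against the 11.2° I wanted, so I'm handing in.

```bash
python3 -c "
from station import *
print(hand_in())"
```

```text
the job is handed in; nothing more can be done
None
```

I've handed the job in (no verdict came back): the leaf is shut, and the thumbscrew was seated, then backed off a quarter turn (about 1.57 rad by tool angle) and is still gripped at about 44 N. I saw nothing disturbed beside the jig, but the closed leaf hides the blank, so I couldn't check it.

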